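Close the carton of rings and hold the spring jaw open at the mark

TASK

The carton of finished rings is clamped in the blue packing nest: close it by folding down flat first the narrow plain flap, then the wide flap with the red strip over it. Then pull the red handle of the spring jaw away from the carton until its red pointer stands over the yellow mark, and keep holding it there so that the carton can be taken out: finish while holding the handle still at the mark, do not let go. Leave the other things on the bench where they are.

Things in the scene. Friction and masses are not known exactly. Their poses are not given: they have to be found in the camera images.
- nest: Packing nest fixed to the bench: a blue base plate 190 (x) by 400 (y) by 12 mm, y from -210 to +190 mm. Origin on the bench surface, z up; the pull direction is its -y. The carton stands on it in the +y half, between a blue fixed jaw (y 152 to 166 mm, 72 mm high) and the steel spring jaw. A steel end block (56 mm high) stands at y -197 mm
- carton_top (a point): Centre of the open top of the cardboard carton, level with its wall tops 112 mm above the bench, at nest x 0, y +85 mm. The carton measures 150 (nest x) by 130 (nest y) mm, walls 4 mm, and holds steel rings up to 76 mm above the bench. It has two flaps, on its -y and +y rims
- inner_flap (a joint): Hinge of the narrow plain cardboard flap (150 mm along x, 50 mm deep, 3 mm thick) on the carton's -y rim. 0 = folded flat over the carton, 1.57 = upright, more = leaning outwards to -y (limit 2.4). It starts open at 1.7 to 2.2. Light; friction of the crease keeps it where it is left
- inner_flap_hinge (a point): Middle of the narrow flap's hinge line, at nest x 0, y +20 mm, 113 mm above the bench; the line runs along nest x
- inner_flap_edge (a point): Middle of the narrow flap's free edge, on its outer face (top when folded), 50 mm from the hinge
- cover_flap (a joint): Hinge of the wide cardboard flap with a red strip along its free edge (150 mm along x, 100 mm deep, 3 mm thick) on the carton's +y rim. 0 = folded flat over the carton and the narrow flap, 1.57 = upright, more = leaning outwards to +y (limit 2.4). It starts open at 1.6 to 1.95. Light; friction of the crease keeps it where it is left
- cover_flap_hinge (a point): Middle of the wide flap's hinge line, at nest x 0, y +150 mm, 116.5 mm above the bench; the line runs along nest x
- cover_flap_edge (a point): Middle of the wide flap's free edge, on its outer face (top when folded), 100 mm from the hinge
- jaw_slide (a joint): Travel (m) of the spring jaw: 0 = against the carton (where it starts and where the spring pulls it back when let go), grows as it is pulled to nest -y, end stop at 0.095. The pull needs about 4 N at first and 80 N/m more with travel, about 9 N at the mark
- carriage (a point): Centre of the top of the jaw's carriage under the handle, a dark steel block 120 (nest x) by 75 (nest y) mm, top 44 mm above the bench; its steel jaw plate next to the carton reaches 72 mm above the bench. Moves with the jaw
- pull_handle (a point): Red bow handle (its bar is jaw_slide_c0) on the jaw's carriage, moving with it. This point is the middle of its grip bar, 90 mm above the bench, at nest x 0, y -50 mm when the jaw is closed. The bar is 104 mm along nest x, 12 mm wide (y), 14 mm high, on two 12 mm posts at x +-46 mm; the space under the bar between the posts is free for 39 mm. Can be gripped across from above
- pointer (a point): Tip of the flat red pointer on the carriage, at its nest +x side: nest x +80 mm, level with the handle bar in y, 23.5 mm above the bench; moves with the jaw
- mark: Yellow mark on the nest plate beside the slide (nest x +80 mm), a strip 16 mm wide along nest y and 32 mm along x, 6.5 mm thick. Origin at the centre of its underside, axes as the nest. It is clipped at a different place each time, 50 to 75 mm of pull from the pointer's rest
- hammer: Loose bystander, to be left where it is; hammer lying flat, handle to its -x; origin under its middle
- wrench: Loose bystander, to be left where it is; steel wrench lying flat; origin under its middle
- file: Loose bystander, to be left where it is; flat file 280 mm long with a blue and yellow handle to its -x; origin under it
- mallet: Loose bystander, to be left where it is; black rubber mallet, head 64 mm across and 75 mm high standing on its face, 210 mm wooden handle to its -x; origin under the head
- loose_ring: Loose bystander, to be left where it is; steel ring 64 mm across, 18 mm high, lying near the nest; origin at the centre of its underside
- bolt: Loose bystander, to be left where it is; dark steel bolt 38 mm high, standing on its 18 mm head near the nest; origin under it
- oil_bottle: Loose bystander, to be left where it is; yellow bottle 56 mm across, 150 mm high; origin under it

How it is judged:
By the outcome, as a careful person would: the job done as asked, in the order asked, and still so for the second after the job is handed in, while the arm keeps its last pose, push and grip.
It also fails if it takes over 58 s, if anything falls off the work surface, if the arm or the gripper's body presses on something with over 40 N, if the wrist force passes 120 N, or if a joint passes its speed limit or range.

ROBOT

A 7-joint arm with a two-finger parallel gripper is mounted at the origin on the work surface. World frame = base frame: x ahead of the robot, y to its left, z up, the work surface at z = 0. Lengths are in m, angles in rad, forces in N, time in s.
With the tool pointing down it reaches from about 0.425 to 0.95 m from the base axis. Payload 16.7 kg.
Tool frame: the origin (TCP) lies midway between the tips of the shut fingers; the grasp point (between the pads) lies 19 mm behind it; z points along the fingers, y is the line along which they close (so a half turn about z gives the same grasp; the last joint's range is limited). The gripper opens to 94 mm and grips with 3 to 60 N. Pads are 16 mm wide; open, the fingers measure 119 mm over their backs; the gripper's body (75 mm by 177 mm) begins 78 mm behind the grasp point.
Start: joints at [-1.478, 0.426, 0.074, 1.606, -0.034, 1.111, -0.067], TCP at [0.162, 0.655, 0.205] pointing down, gripper open.
Joint ranges: [-2.85, 2.85], [-0.5, 2.14], [-1.23, 1.37], [0.21, 2.46], [-1.02, 4.16], [0.16, 2.05], [-2.73, 2.73]. Speed limits (rad/s): [1.89, 1.89, 2.39, 2.39, 3.01, 3.01, 3.01].

INTERFACE

Orientations are given as a unit quaternion [x, y, z, w].
In Python, from station import arm, vision, job gives the robot as it stands.
- The arm moves only by the tool move_arm, never from a script. Its argument "moves" is a list of rows, each an object of numbers: "wx", "wy", "wz": the turn, a rotation vector about the tool's x, y, z in degrees; "x", "y", "z": the shift along the tool's x, y, z in mm; "jaw": the closure, from -1 (fully open) to 1 (shut). A call has 1 to 10 rows; each row shifts and turns the commanded pose from where the row before left it, along the tool's axes as they then stand; what a row does not reach is not made up. A row lasts 1/10 s, in which the tool goes at most 50 mm and 8.59 degrees, less where a joint would pass 70% of its speed; a pose out of reach is approached as far as the arm can. A call is refused whole if a number of a shift passes 50 or a number of a turn 8.59, either way. A call with a gripper value outside its range is refused whole. The fingers move at their own pace and stop on an object; "force" is the grip in N (left out, the last holds). Time passes only in rows, so rows that do not move let the fingers close. It gives the time, the measured TCP pose, the force, the opening and the grip force at its end, in the units of the state.
- arm.get_obs(): the state, without advancing time (a new reading comes with each control period).
- vision.camera(name): name is "side" or "top"; returns the picture (420x560x3 uint8, red, green, blue); there is no depth.
- vision.camera_model(name): a dict with "K" (3x3 intrinsics, pixels), "rvec" (rotation vector, rad) and "tvec" (3), from world to camera coordinates, as OpenCV has them. Camera axes: x right, y down, z forward; pixel columns grow to the right and rows downward; lengths in m; the calibration is good to about 2 mm. A picture is of the moment at which its call begins. camera_model takes no time and is no camera call.
- job.hand_in(): hands the job in; it is judged then, once.
The state is a dict: "time": time; "joint_positions": joint angles; "qvel": joint speeds; "tau": joint torques, N m; "tcp_pos": TCP position; "eef_rot": TCP orientation; "ft_force": force on the tool from outside, world axes, zero at the start; "moment": the same for the moment, N m; "grip_width": opening from 0.0 (shut) to 1.0 (fully open); "gripper_force": force on a finger pad.
Only numpy, scipy, OpenCV 4.12 (cv2) and the standard library are available. Lean on these libraries where they do the work, as an engineer would, in place of code of your own. Each camera call takes 0.05 s, during which the arm holds its last target. There are 200 camera calls.

## Working session

There is one attempt and no reset: what is moved stays moved. The work goes in short steps, Python scripts to look and compute and a tool call to move; the robot and the scene stay as the last step left them, time stands still between calls to the robot, and variables do not carry over. Pictures are saved under pics/ and viewed, at most 10 in all, crops included, and the job is handed in when it is done.

Besides the shell and the picture viewer there is one more tool, called after ">>>" as name(argument=value, ...) on one line, values as JSON. move_arm: Moves the arm, as the interface text tells. Its arguments: {"type":"object","properties":{"moves":{"type":"array"},"force":{"type":"number"}},"required":["moves"]}

```bash
mkdir -p pics; ls
python3 - <<'E'
from station import arm, vision
import cv2
for n in("side","top"):
    im=vision.camera(n); cv2.imwrite(f"pics/{n}0.png",im[:,:,::-1])
    m=vision.camera_model(n); print(n,m)
o=arm.get_obs(); print(o)
E
```

```text
pics
side {'K': array([[449.02068837,   0.        , 281.42588429],
       [  0.        , 449.02068837, 207.02840451],
       [  0.        ,   0.        ,   1.        ]]), 'rvec': array([ 2.38024076, -0.40784104,  0.16392588]), 'tvec': array([-0.53256279,  0.18328066,  1.0267281 ])}
top {'K': array([[498.40570708,   0.        , 277.70430252],
       [  0.        , 498.40570708, 208.45746262],
       [  0.        ,   0.        ,   1.        ]]), 'rvec': array([ 2.17224002, -2.13737051,  0.15398002]), 'tvec': array([-0.02431261,  0.57801364,  1.42599774])}
{'time': 0.1, 'joint_positions': array([-1.47850853,  0.42662676,  0.07386541,  1.60656627, -0.03409189,
        1.11081408, -0.06707041]), 'qvel': array([ 0.00120611, -0.00039279, -0.00011006, -0.00215041, -0.00026226,
       -0.00050396,  0.00018655]), 'tau': array([ 8.77380429e-03, -9.37458944e+01,  3.67771737e+00, -4.55056965e+01,
       -4.85929137e-02,  1.65657053e-02,  2.35317071e-05]), 'tcp_pos': array([0.1615611 , 0.654954  , 0.20486424]), 'eef_rot': array([ 1.20604792e-01,  9.92700433e-01, -5.76962510e-04, -2.46184607e-05]), 'ft_force': array([-0.47726322,  0.49626972,  0.57558568]), 'moment': array([-0.00342967, -0.0388424 ,  0.04967312]), 'gripper_force': 0.0, 'grip_width': 0.9987455786248218}
```

View pics/side0.png

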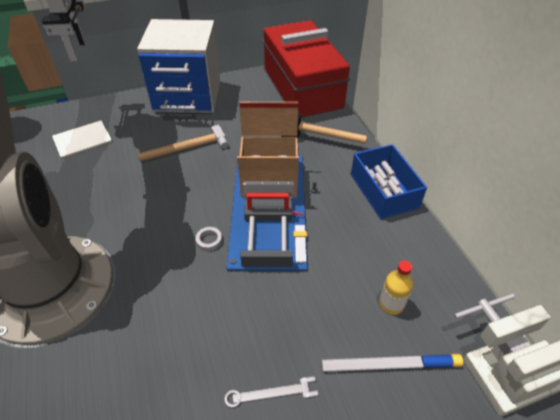

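View pics/top0.png

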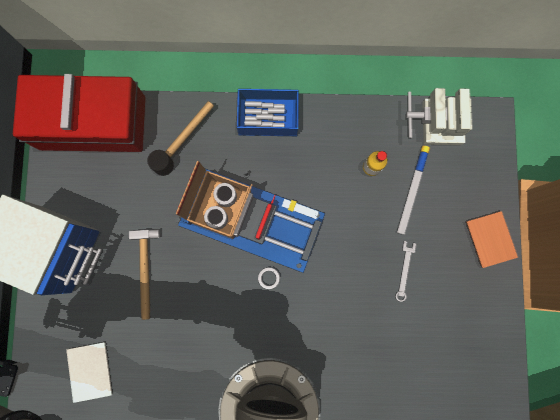

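The nest sits around (250,215) in the top view, with the carton on the left, the handle at (265,220) and the mark at (292,205). In the side view the wide flap is at (268,118), the handle at (268,200) and the mark at (300,235). I'll zoom in on both.

Run:
```python
import cv2,numpy as np
a=cv2.imread("pics/top0.png")[150:285,165:335]; b=cv2.imread("pics/side0.png")[90:280,210:330]
a=cv2.resize(a,None,fx=2.9,fy=2.9,interpolation=2);b=cv2.resize(b,None,fx=2.5,fy=2.5,interpolation=2)
c=np.zeros((480,800,3),np.uint8);c[:a.shape[0],:a.shape[1]]=a;c[:b.shape[0],500:500+b.shape[1]]=b
cv2.imwrite("pics/crop0.png",c)
```

```text
(no output)
```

View pics/crop0.png

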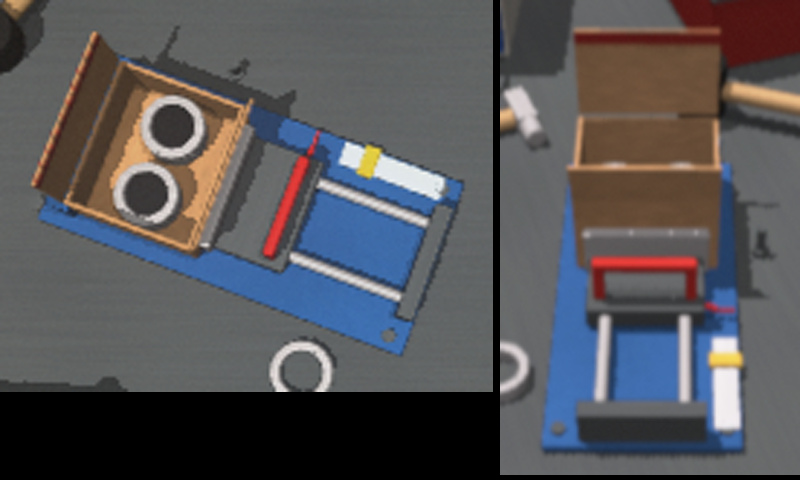

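```bash
cat > h.py <<'E'
import cv2,numpy as np
from station import arm,vision
M={n:vision.camera_model(n) for n in("top","side")}
def ray(n,p):
    m=M[n];R=cv2.Rodrigues(m["rvec"])[0];d=R.T@np.linalg.inv(m["K"])@np.array([p[0],p[1],1.]);return -R.T@m["tvec"],d
def plane(n,p,z):
    c,d=ray(n,p);return c+d*(z-c[2])/d[2]
def proj(n,X):
    m=M[n];return cv2.projectPoints(np.array(X,float).reshape(-1,3),m["rvec"],m["tvec"],m["K"],None)[0].reshape(-1,2)
def tri(a,b):
    c1,d1=ray("top",a);c2,d2=ray("side",b);A=np.stack([d1,-d2],1);s=np.linalg.lstsq(A,c2-c1,rcond=None)[0]
    p,q=c1+s[0]*d1,c2+s[1]*d2;return (p+q)/2,np.linalg.norm(p-q)
def mask(im,lo,hi,box):
    h=cv2.cvtColor(im,cv2.COLOR_BGR2HSV);k=cv2.inRange(h,np.array(lo),np.array(hi));o=k*0;x0,y0,x1,y1=box;o[y0:y1,x0:x1]=k[y0:y1,x0:x1];return o
BOX={"top":(165,150,335,285),"side":(210,90,315,280)}
def pts(k): return np.argwhere(k)[:,::-1].astype(float)
E
python3 - <<'E'
from h import *
np.set_printoptions(precision=4,suppress=True)
I={n:cv2.imread(f"pics/{n}0.png") for n in M}
for n in M:
    k=mask(I[n],(100,120,50),(125,255,255),BOX[n])
    _,l,s,_=cv2.connectedComponentsWithStats(k);k=(l>0)&(s[l,4]>60)
    P=np.array([plane(n,p,.012)[:2] for p in pts(k)],np.float32)
    r=cv2.minAreaRect(P);print(n,"plate",r,cv2.boxPoints(r).round(4).tolist())
    for nm,lo,hi in(("yel",(22,120,120),(35,255,255)),("red",(0,170,130),(6,255,255))):
        k=mask(I[n],lo,hi,BOX[n]);q,l,s,c=cv2.connectedComponentsWithStats(k)
        for i in range(1,q):
            if s[i,4]>8:print(n,nm,s[i],c[i],cv2.minAreaRect(pts(l==i).astype(np.float32)))
E
```

```text
top plate ((0.5491358637809753, 0.06290741264820099), (0.3968854546546936, 0.18814688920974731), 70.31533813476562) [[0.3937000036239624, -0.09229999780654907], [0.570900022983551, -0.15559999644756317], [0.7045999765396118, 0.21809999644756317], [0.527400016784668, 0.28139999508857727]]
top yel [288 200   9  11  54] [292.     204.9815] ((291.9499816894531, 205.1500244140625), (5.059643268585205, 10.435514450073242), 18.434947967529297)
top red [256 204  15  34 126] [263.1429 220.5159] ((263.1643981933594, 220.5616455078125), (3.511234760284424, 35.814598083496094), 20.556045532226562)
side plate ((0.5496219396591187, 0.05956462025642395), (0.3995489180088043, 0.18844610452651978), 70.30699920654297) [[0.3935999870300293, -0.09679999947547913], [0.5709999799728394, -0.16030000150203705], [0.7056999802589417, 0.2159000039100647], [0.5281999707221985, 0.2793999910354614]]
side yel [294 232  12   4  37] [299.7838 233.0811] ((299.5, 233.5), (3.0, 11.0), 90.0)
side red [247 193  42   5 189] [268.1429 194.8624] ((267.5, 195.0), (41.0, 4.0), 0.0)
```

```bash
cat >> h.py <<'E'
yd=np.array([.3369,.9415,0]);xd=np.array([.9415,-.3369,0]);O=np.array([.5527,.0705,0])
def W(x,y,z): return O+x*xd+y*yd+np.array([0,0,z])
def N(p): d=np.array(p)-O;return np.array([d@xd,d@yd,d[2]])
E
python3 - <<'E'
from h import *
np.set_printoptions(precision=4,suppress=True)
p,e=tri((263.16,220.56),(268.1,195));print("handle",N(p),e)
p,e=tri((291.95,205.1),(299.6,233.3));print("mark",N(p),e)
print("mark planes",N(plane("top",(291.95,205.1),.0185)),N(plane("side",(299.6,233.3),.0185)))
print("proj pointer",[proj(n,W(.08,-.05,.0235)) for n in M])
for n in M:
  print(n)
  for nm,hy,hz,L,s in(("in",.02,.113,.05,1),("cov",.15,.1165,.1,-1)):
    for a in(1.57,1.7,1.85,2,2.2):
      print(nm,a,proj(n,[W(x,hy+s*L*np.cos(a),hz+L*np.sin(a)) for x in(-.075,.075)]).round(1).tolist())
print(arm.get_obs()["time"])
E
```

```text
handle [ 0.0008 -0.0474  0.0934] 0.003347135637944569
mark [ 0.0802 -0.1072  0.0198] 0.0005743396140319566
mark planes [ 0.0801 -0.1072  0.0185] [ 0.0805 -0.1061  0.0185]
proj pointer [array([[273.996 , 198.1841]]), array([[298.9066, 214.8732]])]
top
in 1.57 [[229.0, 234.6], [249.2, 182.9]]
in 1.7 [[231.3, 235.5], [251.4, 183.7]]
in 1.85 [[233.9, 236.5], [254.0, 184.8]]
in 2 [[236.4, 237.5], [256.4, 185.9]]
in 2.2 [[239.6, 238.8], [259.5, 187.3]]
cov 1.57 [[180.1, 215.2], [201.7, 161.8]]
cov 1.7 [[175.5, 213.4], [197.2, 160.1]]
cov 1.85 [[170.4, 211.6], [192.1, 158.5]]
cov 2 [[165.8, 210.0], [187.5, 157.1]]
cov 2.2 [[160.5, 208.2], [182.1, 155.8]]
side
in 1.57 [[236.3, 155.0], [298.1, 155.3]]
in 1.7 [[236.1, 156.9], [298.2, 157.3]]
in 1.85 [[236.0, 159.4], [298.2, 159.8]]
in 2 [[235.8, 162.2], [298.3, 162.6]]
in 2.2 [[235.7, 166.2], [298.3, 166.5]]
cov 1.57 [[238.4, 104.9], [297.7, 105.2]]
cov 1.7 [[238.8, 102.2], [297.5, 102.5]]
cov 1.85 [[239.2, 99.8], [297.4, 100.1]]
cov 2 [[239.7, 98.4], [297.2, 98.7]]
cov 2.2 [[240.3, 97.8], [296.9, 98.1]]
0.1
```

The side view shows both flaps near 1.65–1.7 rad, and the mark is at nest y −107 mm, a pull of about 57 mm. I'll align the tool with the nest and move to the −y side of the narrow flap.

>>> move_arm(moves=[{"z":-40,"wz":5.9,"jaw":1},{"z":-40,"jaw":1},{"x":-28,"y":-22,"jaw":1},{"x":-28,"y":-22,"jaw":1},{"x":-28,"y":-22,"jaw":1},{"x":-28,"y":-22,"jaw":1},{"x":-28,"y":-22,"jaw":1},{"x":-28,"y":-22,"jaw":1},{"x":-28,"y":-22,"jaw":1},{"x":-28,"y":-22,"jaw":1}], force=30)

```text
invalid input
```

>>> move_arm(moves=[{"x":-28,"y":-22,"jaw":1},{"x":-28,"y":-22,"jaw":1},{"x":-28,"y":-22,"jaw":1},{"x":-28,"y":-22,"jaw":1},{"x":-28,"y":-22,"jaw":1},{"x":-28,"y":-22,"jaw":1},{"x":-28,"y":-22,"jaw":1},{"x":-28,"y":-22,"jaw":1},{"x":-28,"y":-22,"jaw":1},{"jaw":1}])

```text
invalid input
```

```bash
cat > st.py <<'E'
from h import *
from scipy.spatial.transform import Rotation as R
def st():
    o=arm.get_obs();r=R.from_quat(o["eef_rot"]).as_matrix();f=o["ft_force"]
    print("t",round(o["time"],2),"nest mm",(N(o["tcp_pos"])*1e3).round(1),"tooly in nest",np.array([r[:,1]@xd,r[:,1]@yd]).round(3),"tz",r[:,2].round(3),"F nest",np.array([f@xd,f@yd,f[2]]).round(1),"w",round(o["grip_width"]*94,1),"gf",round(o["gripper_force"],1),"q",o["joint_positions"].round(2))
if __name__=="__main__": st()
E
python3 st.py
```

```text
t 0.1 nest mm [-565.2  418.5  204.9] tooly in nest [-0.102  0.995] tz [-0.    -0.001 -1.   ] F nest [-0.6  0.3  0.6] w 93.9 gf 0.0 q [-1.48  0.43  0.07  1.61 -0.03  1.11 -0.07]
```

>>> move_arm(moves=[{"wx":0,"wy":0,"wz":5.9,"x":0,"y":0,"z":-40,"jaw":1},{"wx":0,"wy":0,"wz":0,"x":0,"y":0,"z":-40,"jaw":1}], force=30)

```text
time: 0.3
tcp_pos: [0.1615, 0.6544, 0.2851]
eef_rot: [0.173, 0.985, -0.002, 0.0]
ft_force: [0.2, 0.9, 0.4]
grip_width: 0.868
gripper_force: 0.0
```

>>> move_arm(moves=[{"wx":0,"wy":0,"wz":0,"x":-28,"y":-22,"z":0,"jaw":1},{"wx":0,"wy":0,"wz":0,"x":-28,"y":-22,"z":0,"jaw":1},{"wx":0,"wy":0,"wz":0,"x":-28,"y":-22,"z":0,"jaw":1},{"wx":0,"wy":0,"wz":0,"x":-28,"y":-22,"z":0,"jaw":1},{"wx":0,"wy":0,"wz":0,"x":-28,"y":-22,"z":0,"jaw":1},{"wx":0,"wy":0,"wz":0,"x":-28,"y":-22,"z":0,"jaw":1},{"wx":0,"wy":0,"wz":0,"x":-28,"y":-22,"z":0,"jaw":1},{"wx":0,"wy":0,"wz":0,"x":-28,"y":-22,"z":0,"jaw":1},{"wx":0,"wy":0,"wz":0,"x":-28,"y":-22,"z":0,"jaw":1},{"wx":0,"wy":0,"wz":0,"x":-28,"y":-22,"z":0,"jaw":1}])

```text
time: 1.3
tcp_pos: [0.3513, 0.3521, 0.2854]
eef_rot: [0.172, 0.985, -0.0, -0.0]
ft_force: [0.6, 0.5, 0.3]
grip_width: 0.024
gripper_force: 0.0
```

>>> move_arm(moves=[{"wx":0,"wy":0,"wz":0,"x":-28,"y":-22,"z":0,"jaw":1},{"wx":0,"wy":0,"wz":0,"x":-28,"y":-22,"z":0,"jaw":1},{"wx":0,"wy":0,"wz":0,"x":-28,"y":-22,"z":0,"jaw":1},{"wx":0,"wy":0,"wz":0,"x":-28,"y":-22,"z":0,"jaw":1},{"wx":0,"wy":0,"wz":0,"x":-28,"y":-22,"z":0,"jaw":1},{"wx":0,"wy":0,"wz":0,"x":-28,"y":-22,"z":0,"jaw":1},{"wx":0,"wy":0,"wz":0,"x":-28,"y":-22,"z":0,"jaw":1},{"wx":0,"wy":0,"wz":0,"x":-28,"y":-22,"z":0,"jaw":1},{"wx":0,"wy":0,"wz":0,"x":-28,"y":-22,"z":0,"jaw":1},{"wx":0,"wy":0,"wz":0,"x":0,"y":0,"z":0,"jaw":1}])

```text
time: 2.3
tcp_pos: [0.5225, 0.0778, 0.2855]
eef_rot: [0.174, 0.985, -0.001, 0.0]
ft_force: [-1.0, -0.0, 0.4]
grip_width: 0.004
gripper_force: 0.0
```

```bash
python3 st.py
```

```text
t 2.3 nest mm [-30.9  -3.3 285.5] tooly in nest [0.007 1.   ] tz [ 0.    -0.001 -1.   ] F nest [-0.9 -0.3  0.4] w 0.4 gf 0.0 q [-0.8   0.12  0.58  1.86 -0.07  1.18  1.03]
```

>>> move_arm(moves=[{"wx":0,"wy":0,"wz":0,"x":-15,"y":-15,"z":20,"jaw":1},{"wx":0,"wy":0,"wz":0,"x":-16,"y":-15,"z":30,"jaw":1},{"wx":0,"wy":0,"wz":0,"x":0,"y":0,"z":30,"jaw":1},{"wx":0,"wy":0,"wz":0,"x":0,"y":0,"z":30,"jaw":1},{"wx":0,"wy":0,"wz":0,"x":0,"y":0,"z":30,"jaw":1},{"wx":0,"wy":0,"wz":0,"x":0,"y":0,"z":0,"jaw":1}])

```text
time: 2.9
tcp_pos: [0.5377, 0.0434, 0.1423]
eef_rot: [0.171, 0.985, -0.001, -0.003]
ft_force: [0.0, 0.1, 0.4]
grip_width: 0.005
gripper_force: 0.0
```

>>> move_arm(moves=[{"wx":0,"wy":0,"wz":0,"x":0,"y":8,"z":0,"jaw":1},{"wx":0,"wy":0,"wz":0,"x":0,"y":8,"z":0,"jaw":1},{"wx":0,"wy":0,"wz":0,"x":0,"y":8,"z":0,"jaw":1},{"wx":0,"wy":0,"wz":0,"x":0,"y":8,"z":0,"jaw":1},{"wx":0,"wy":0,"wz":0,"x":0,"y":8,"z":0,"jaw":1},{"wx":0,"wy":0,"wz":0,"x":0,"y":8,"z":0,"jaw":1},{"wx":0,"wy":0,"wz":0,"x":0,"y":8,"z":0,"jaw":1},{"wx":0,"wy":0,"wz":0,"x":0,"y":8,"z":0,"jaw":1},{"wx":0,"wy":0,"wz":0,"x":0,"y":5,"z":0,"jaw":1}])

```text
time: 3.8
tcp_pos: [0.5636, 0.1092, 0.1454]
eef_rot: [0.171, 0.985, -0.0, -0.0]
ft_force: [-0.1, 0.2, -0.2]
grip_width: 0.003
gripper_force: 0.1
```

```bash
python3 st.py
```

```text
t 3.8 nest mm [ -2.8  40.1 145.4] tooly in nest [0.001 1.   ] tz [-0. -0. -1.] F nest [-0.2  0.2 -0.2] w 0.3 gf 0.1 q [-0.74  0.36  0.55  1.92 -0.23  0.92  1.15]
```

>>> move_arm(moves=[{"wx":0,"wy":0,"wz":0,"x":0,"y":3,"z":7,"jaw":1},{"wx":0,"wy":0,"wz":0,"x":0,"y":3,"z":7,"jaw":1},{"wx":0,"wy":0,"wz":0,"x":0,"y":0,"z":6,"jaw":1},{"wx":0,"wy":0,"wz":0,"x":0,"y":0,"z":5,"jaw":1},{"wx":0,"wy":0,"wz":0,"x":0,"y":0,"z":3,"jaw":1},{"wx":0,"wy":0,"wz":0,"x":0,"y":0,"z":2,"jaw":1},{"wx":0,"wy":0,"wz":0,"x":0,"y":0,"z":0,"jaw":1}])

```text
time: 4.5
tcp_pos: [0.5653, 0.1136, 0.1161]
eef_rot: [0.172, 0.985, 0.0, -0.0]
ft_force: [-6.4, -1.5, 14.3]
grip_width: 0.007
gripper_force: 6.9
```

```bash
python3 -c "
from st import *
st();cv2.imwrite('pics/side1.png',vision.camera('side')[:,:,::-1]);cv2.imwrite('pics/top1.png',vision.camera('top')[:,:,::-1])
a=cv2.imread('pics/top1.png')[130:285,145:335];b=cv2.imread('pics/side1.png')[70:280,200:330]
c=np.zeros((480,800,3),np.uint8);a=cv2.resize(a,None,fx=2.6,fy=2.6);b=cv2.resize(b,None,fx=2.2,fy=2.2);c[:a.shape[0],:a.shape[1]]=a;c[:b.shape[0],500:500+b.shape[1]]=b;cv2.imwrite('pics/c1.png',c)"
```

```text
t 4.5 nest mm [ -2.7  44.8 116.1] tooly in nest [0.002 1.   ] tz [-0.001  0.    -1.   ] F nest [-5.5 -3.5 14.3] w 0.6 gf 6.9 q [-0.73  0.41  0.53  1.94 -0.26  0.87  1.16]
```

View pics/c1.png

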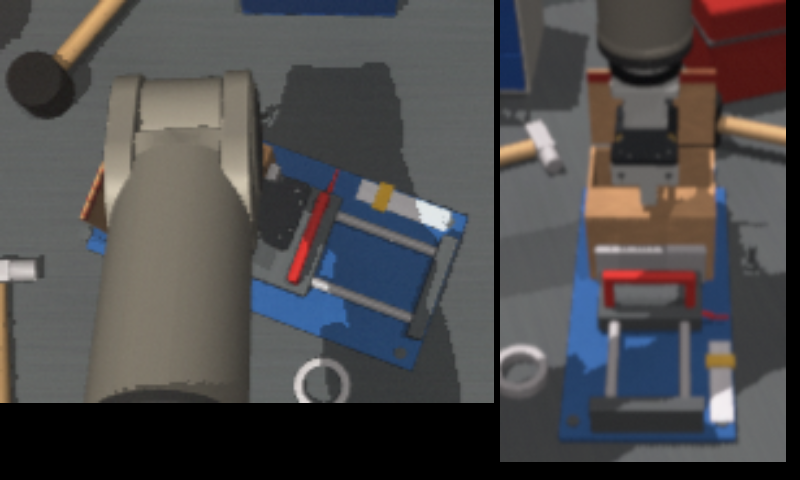

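The narrow flap is folded: in the side crop it lies flat over the front of the carton at (650,195), and the wide flap still stands behind the gripper. Next I'll go over the wide flap and push it from the outside.

>>> move_arm(moves=[{"wx":0,"wy":0,"wz":0,"x":0,"y":0,"z":-30,"jaw":1},{"wx":0,"wy":0,"wz":0,"x":0,"y":0,"z":-40,"jaw":1},{"wx":0,"wy":0,"wz":0,"x":0,"y":0,"z":-40,"jaw":1},{"wx":0,"wy":0,"wz":0,"x":0,"y":0,"z":-30,"jaw":1},{"wx":0,"wy":0,"wz":0,"x":0,"y":30,"z":0,"jaw":1},{"wx":0,"wy":0,"wz":0,"x":0,"y":35,"z":0,"jaw":1},{"wx":0,"wy":0,"wz":0,"x":0,"y":35,"z":0,"jaw":1},{"wx":0,"wy":0,"wz":0,"x":0,"y":35,"z":0,"jaw":1},{"wx":0,"wy":0,"wz":0,"x":0,"y":30,"z":0,"jaw":1},{"wx":0,"wy":0,"wz":0,"x":0,"y":0,"z":0,"jaw":1}])

```text
time: 5.6
tcp_pos: [0.6211, 0.2737, 0.2543]
eef_rot: [0.169, 0.986, -0.0, -0.0]
ft_force: [-0.3, -0.0, -0.8]
grip_width: 0.002
gripper_force: 0.0
```

```bash
python3 st.py
```

```text
t 5.6 nest mm [ -4.1 214.3 254.3] tooly in nest [-0.003  1.   ] tz [-0.001  0.    -1.   ] F nest [-0.3 -0.1 -0.8] w 0.2 gf 0.0 q [-0.89  0.43  0.53  1.56 -0.23  1.21  0.92]
```

>>> move_arm(moves=[{"wx":0,"wy":0,"wz":0,"x":0,"y":0,"z":25,"jaw":1},{"wx":0,"wy":0,"wz":0,"x":0,"y":0,"z":30,"jaw":1},{"wx":0,"wy":0,"wz":0,"x":0,"y":0,"z":25,"jaw":1},{"wx":0,"wy":0,"wz":0,"x":0,"y":0,"z":0,"jaw":1}])

```text
time: 6.0
tcp_pos: [0.6194, 0.2678, 0.1724]
eef_rot: [0.172, 0.985, -0.002, -0.002]
ft_force: [-0.4, 0.2, 0.4]
grip_width: 0.001
gripper_force: 0.0
```

>>> move_arm(moves=[{"wx":0,"wy":0,"wz":0,"x":0,"y":-10,"z":0,"jaw":1},{"wx":0,"wy":0,"wz":0,"x":0,"y":-11,"z":0,"jaw":1},{"wx":0,"wy":0,"wz":0,"x":0,"y":-11,"z":0,"jaw":1},{"wx":0,"wy":0,"wz":0,"x":0,"y":-11,"z":0,"jaw":1},{"wx":0,"wy":0,"wz":0,"x":0,"y":-11,"z":0,"jaw":1},{"wx":0,"wy":0,"wz":0,"x":0,"y":-11,"z":0,"jaw":1},{"wx":0,"wy":0,"wz":0,"x":0,"y":-11,"z":0,"jaw":1},{"wx":0,"wy":0,"wz":0,"x":0,"y":-11,"z":0,"jaw":1},{"wx":0,"wy":0,"wz":0,"x":0,"y":-11,"z":0,"jaw":1},{"wx":0,"wy":0,"wz":0,"x":0,"y":-7,"z":0,"jaw":1}])

```text
time: 7.0
tcp_pos: [0.5854, 0.1692, 0.1755]
eef_rot: [0.172, 0.985, -0.0, -0.0]
ft_force: [0.3, 0.9, 0.2]
grip_width: 0.002
gripper_force: 0.1
```

```bash
python3 st.py
```

```text
t 7.0 nest mm [ -2.5 103.9 175.5] tooly in nest [0.002 1.   ] tz [-0. -0. -1.] F nest [-0.   0.9  0.2] w 0.2 gf 0.1 q [-0.81  0.38  0.54  1.81 -0.23  1.01  1.05]
```

>>> move_arm(moves=[{"wx":0,"wy":0,"wz":0,"x":0,"y":-7,"z":7,"jaw":1},{"wx":0,"wy":0,"wz":0,"x":0,"y":-7,"z":8,"jaw":1},{"wx":0,"wy":0,"wz":0,"x":0,"y":-6,"z":9,"jaw":1},{"wx":0,"wy":0,"wz":0,"x":0,"y":-3,"z":9,"jaw":1},{"wx":0,"wy":0,"wz":0,"x":0,"y":0,"z":9,"jaw":1},{"wx":0,"wy":0,"wz":0,"x":0,"y":0,"z":7,"jaw":1},{"wx":0,"wy":0,"wz":0,"x":0,"y":0,"z":5,"jaw":1},{"wx":0,"wy":0,"wz":0,"x":0,"y":0,"z":3,"jaw":1},{"wx":0,"wy":0,"wz":0,"x":0,"y":0,"z":0,"jaw":1}])

```text
time: 7.9
tcp_pos: [0.578, 0.149, 0.1194]
eef_rot: [0.172, 0.985, 0.0, -0.0]
ft_force: [-8.9, -1.4, 19.9]
grip_width: 0.006
gripper_force: 9.4
```

```bash
python3 st.py
```

```text
t 7.9 nest mm [ -2.6  82.4 119.4] tooly in nest [0.001 1.   ] tz [-0.     0.001 -1.   ] F nest [-7.9 -4.3 19.9] w 0.5 gf 9.4 q [-0.76  0.43  0.52  1.89 -0.27  0.89  1.11]
```

>>> move_arm(moves=[{"wx":0,"wy":0,"wz":0,"x":0,"y":0,"z":-25,"jaw":1},{"wx":0,"wy":0,"wz":0,"x":0,"y":0,"z":-35,"jaw":1},{"wx":0,"wy":0,"wz":0,"x":0,"y":-30,"z":0,"jaw":0.05},{"wx":0,"wy":0,"wz":0,"x":-1,"y":-35,"z":0,"jaw":0.05},{"wx":0,"wy":0,"wz":0,"x":-1,"y":-35,"z":0,"jaw":0.05},{"wx":0,"wy":0,"wz":0,"x":0,"y":-30,"z":0,"jaw":0.05},{"wx":0,"wy":0,"wz":0,"x":0,"y":0,"z":0,"jaw":0.05},{"wx":0,"wy":0,"wz":0,"x":0,"y":0,"z":0,"jaw":0.05}])

```text
time: 8.7
tcp_pos: [0.5361, 0.0257, 0.1787]
eef_rot: [0.172, 0.985, 0.0, 0.0]
ft_force: [-0.1, 0.4, 0.1]
grip_width: 0.462
gripper_force: 0.0
```

```bash
cat > look.py <<'E'
from st import *
import sys
k=sys.argv[1];st()
for n in M: cv2.imwrite(f'pics/{n}{k}.png',vision.camera(n)[:,:,::-1])
a=cv2.imread(f'pics/top{k}.png')[130:285,145:335];b=cv2.imread(f'pics/side{k}.png')[70:280,200:330]
c=np.zeros((480,800,3),np.uint8);a=cv2.resize(a,None,fx=2.6,fy=2.6);b=cv2.resize(b,None,fx=2.2,fy=2.2);c[:a.shape[0],:a.shape[1]]=a;c[:b.shape[0],500:500+b.shape[1]]=b;cv2.imwrite(f'pics/c{k}.png',c)
E
python3 look.py 2
```

```text
t 8.7 nest mm [ -0.6 -47.7 178.7] tooly in nest [0.002 1.   ] tz [ 0.001  0.    -1.   ] F nest [-0.2  0.4  0.1] w 43.4 gf 0.0 q [-0.67  0.26  0.6   1.97 -0.18  0.96  1.24]
```

View pics/c2.png

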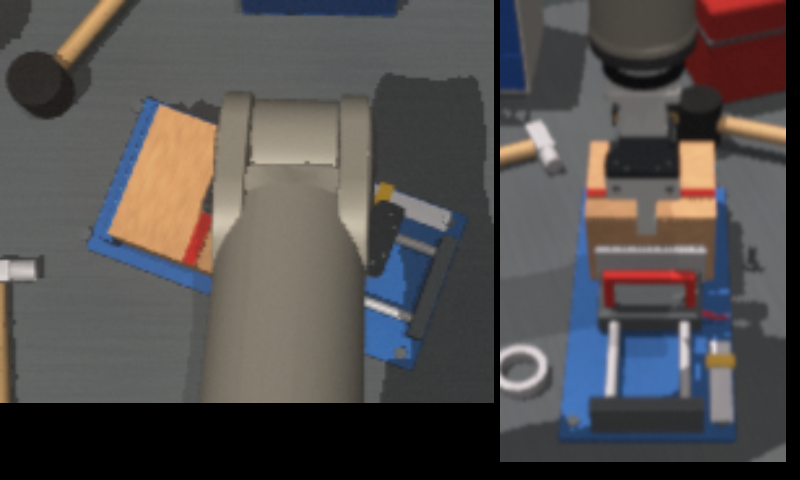

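Both flaps are folded, with the red strip lying across the carton at (195,240) in the top crop. Now I'll descend on the handle and grip it.

>>> move_arm(moves=[{"wx":0,"wy":0,"wz":0,"x":0,"y":-1,"z":20,"jaw":0.05},{"wx":0,"wy":0,"wz":0,"x":0,"y":0,"z":20,"jaw":0.05},{"wx":0,"wy":0,"wz":0,"x":0,"y":0,"z":20,"jaw":0.05},{"wx":0,"wy":0,"wz":0,"x":0,"y":0,"z":20,"jaw":0.05},{"wx":0,"wy":0,"wz":0,"x":0,"y":0,"z":15,"jaw":0.05},{"wx":0,"wy":0,"wz":0,"x":0,"y":0,"z":10,"jaw":0.05},{"wx":0,"wy":0,"wz":0,"x":0,"y":0,"z":0,"jaw":0.05}])

```text
time: 9.5
tcp_pos: [0.5351, 0.0254, 0.0723]
eef_rot: [0.171, 0.985, -0.001, -0.001]
ft_force: [0.4, 0.3, 0.3]
grip_width: 0.474
gripper_force: 0.0
```

>>> move_arm(moves=[{"wx":0,"wy":0,"wz":0,"x":0,"y":0,"z":0,"jaw":1},{"wx":0,"wy":0,"wz":0,"x":0,"y":0,"z":0,"jaw":1},{"wx":0,"wy":0,"wz":0,"x":0,"y":0,"z":0,"jaw":1},{"wx":0,"wy":0,"wz":0,"x":0,"y":0,"z":0,"jaw":1},{"wx":0,"wy":0,"wz":0,"x":0,"y":0,"z":0,"jaw":1},{"wx":0,"wy":0,"wz":0,"x":0,"y":0,"z":0,"jaw":1}], force=40)

```text
time: 10.1
tcp_pos: [0.5359, 0.0253, 0.0739]
eef_rot: [0.171, 0.985, 0.0, 0.0]
ft_force: [-0.2, 3.4, 5.0]
grip_width: 0.124
gripper_force: 40.0
```

```bash
python3 st.py
```

```text
t 10.1 nest mm [ -0.6 -48.2  73.9] tooly in nest [0.001 1.   ] tz [ 0.001  0.001 -1.   ] F nest [-1.3  3.1  5. ] w 11.7 gf 40.0 q [-0.6   0.41  0.53  2.06 -0.3   0.75  1.35]
```

>>> move_arm(moves=[{"wx":0,"wy":0,"wz":0,"x":0,"y":-5,"z":0,"jaw":1},{"wx":0,"wy":0,"wz":0,"x":0,"y":-6,"z":0,"jaw":1},{"wx":0,"wy":0,"wz":0,"x":0,"y":-7,"z":0,"jaw":1},{"wx":0,"wy":0,"wz":0,"x":0,"y":-7,"z":0,"jaw":1},{"wx":0,"wy":0,"wz":0,"x":0,"y":-7,"z":0,"jaw":1},{"wx":0,"wy":0,"wz":0,"x":0,"y":-7,"z":0,"jaw":1},{"wx":0,"wy":0,"wz":0,"x":0,"y":-7,"z":0,"jaw":1},{"wx":0,"wy":0,"wz":0,"x":0,"y":-6,"z":0,"jaw":1},{"wx":0,"wy":0,"wz":0,"x":0,"y":-5,"z":0,"jaw":1},{"wx":0,"wy":0,"wz":0,"x":0,"y":0,"z":0,"jaw":1}])

```text
time: 11.1
tcp_pos: [0.5167, -0.0284, 0.0738]
eef_rot: [0.172, 0.985, 0.001, 0.0]
ft_force: [1.1, 7.3, 4.0]
grip_width: 0.124
gripper_force: 40.0
```

```bash
python3 look.py 3; python3 -c "
import cv2,numpy as np
c=cv2.imread('pics/c3.png');b=cv2.imread('pics/side3.png')[215:255,270:320];b=cv2.resize(b,None,fx=5,fy=5,interpolation=0);d=cv2.imread('pics/side0.png')[195:245,270:320];d=cv2.resize(d,None,fx=4,fy=4,interpolation=0)
o=np.zeros((600,800,3),np.uint8);o[:480]=c;o[395:595,0:250]=b;o[395:595,255:455]=d
cv2.imwrite('pics/d3.png',o)"
```

```text
t 11.1 nest mm [  -0.6 -105.2   73.8] tooly in nest [0.001 1.   ] tz [ 0.001  0.001 -1.   ] F nest [-1.5  7.3  4. ] w 11.7 gf 40.0 q [-0.52  0.38  0.55  2.1  -0.29  0.73  1.44]
```

View pics/d3.png

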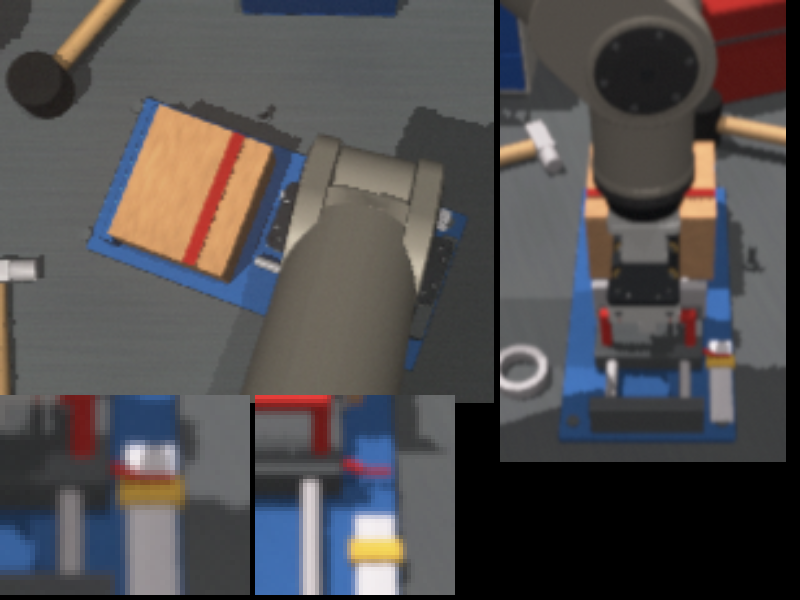

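The carton stays closed. In the side view the pointer (red, around (297,230)) is a little short of the yellow mark (around (300,233)). I'll measure the difference.

Run:
```python
from h import *
np.set_printoptions(precision=4,suppress=True)
for f,r in((0,(205,220)),(3,(222,238))):
    im=cv2.imread(f"pics/side{f}.png");h=im.astype(int);red=(h[...,2]-np.maximum(h[...,1],h[...,0]))
    for c in(293,294,295,296,297,298,299,300):
        w=np.clip(red[r[0]:r[1],c]-25,0,None);w=w.astype(float)
        if w.sum()>20:
            v=(w*np.arange(*r)).sum()/w.sum();print(f,c,round(v,2),N(plane("side",(c,v),.0235)))
    y=(np.minimum(h[...,2],h[...,1])-h[...,0])
    for c in(297,300,303):
        w=np.clip(y[226:240,c]-30,0,None).astype(float);v=(w*np.arange(226,240)).sum()/w.sum();print("mark",f,c,round(v,2),N(plane("side",(c,v),.0185)),w[3:12])
im=cv2.imread("pics/top0.png").astype(int);red=im[...,2]-np.maximum(im[...,1],im[...,0])
print(red[192:208,268:280])
```

```text
0 293 211.93 [ 0.0651 -0.0401  0.0235]
0 294 212.3 [ 0.0676 -0.0413  0.0235]
0 295 212.67 [ 0.0702 -0.0426  0.0235]
0 296 213.03 [ 0.0727 -0.0438  0.0235]
mark 0 297 233.3 [ 0.0741 -0.1062  0.0185] [ 0.  0. 41. 83. 94. 91. 72. 17.  0.]
mark 0 300 233.31 [ 0.0815 -0.1062  0.0185] [ 0.  0. 43. 84. 94. 91. 73. 20.  0.]
mark 0 303 233.3 [ 0.089  -0.1061  0.0185] [ 0.  0. 44. 85. 95. 91. 73. 19.  0.]
3 293 229.62 [ 0.0642 -0.0986  0.0235]
3 294 230.22 [ 0.0666 -0.1005  0.0235]
3 295 231.06 [ 0.0691 -0.1031  0.0235]
3 296 231.27 [ 0.0715 -0.1038  0.0235]
3 297 231.57 [ 0.074  -0.1047  0.0235]
3 298 232.02 [ 0.0764 -0.1061  0.0235]
3 299 232.13 [ 0.0789 -0.1064  0.0235]
3 300 232.13 [ 0.0813 -0.1064  0.0235]
mark 3 297 233.86 [ 0.0741 -0.1079  0.0185] [ 0.  0.  0. 17. 37. 42. 35.  8.  0.]
mark 3 300 233.87 [ 0.0815 -0.1079  0.0185] [ 0.  0.  0. 16. 36. 42. 34.  8.  0.]
mark 3 303 233.88 [ 0.0889 -0.1079  0.0185] [ 0.  0.  0. 16. 36. 43. 34.  9.  0.]
[[ -66  -25  -11   -4   -2   -2   -3   -4   -4   -1   -2   -2]
 [-106 -104  -97  -58  -15   -3   -2   -2   -2   -4   -3   -3]
 [-104 -103 -101 
[... 165 characters left out ...]
  -61]
 [-100 -101 -102 -102 -102   65   64  -80 -103 -105 -105 -107]
 [-101 -102 -103 -101 -100  111   38  -95 -103 -102 -104 -104]
 [-100 -104 -104 -101  -32   84   -4  -96 -102 -103 -102 -104]
 [-101 -101 -100  -62  125   57  -44  -55  -55  -93 -101 -103]
 [ -51  -53  -54   58  144   35  -51  -54  -52  -54  -93 -103]
 [ -47  -52  -25  133  140    4  -56  -54  -55  -55  -57  -96]
 [  14   12   17   78   48  -37  -56  -55  -56  -56  -97 -103]
 [ 128  146  105   42  -15  -34  -52  -56  -57  -57  -96 -104]
 [ 158  169  164   78    7   -2  -11  -36  -51  -55  -54  -97]
 [ 164  167  153   68    4   -2   -3   -3  -18  -51  -54  -97]
 [ 164  165  132   56    3   -3   -3   -3  -18  -50  -58  -98]]
```

>>> move_arm(moves=[{"wx":0,"wy":0,"wz":0,"x":0,"y":-1,"z":0,"jaw":1},{"wx":0,"wy":0,"wz":0,"x":0,"y":0,"z":0,"jaw":1},{"wx":0,"wy":0,"wz":0,"x":0,"y":0,"z":0,"jaw":1},{"wx":0,"wy":0,"wz":0,"x":0,"y":0,"z":0,"jaw":1},{"wx":0,"wy":0,"wz":0,"x":0,"y":0,"z":0,"jaw":1}])

```text
time: 11.7
tcp_pos: [0.5166, -0.0287, 0.0738]
eef_rot: [0.171, 0.985, 0.001, 0.0]
ft_force: [1.3, 6.8, 4.4]
grip_width: 0.126
gripper_force: 40.0
```

```bash
python3 -c "
from st import *
from station import job
st();print(job.hand_in())"
```

```text
t 11.7 nest mm [  -0.6 -105.5   73.8] tooly in nest [0. 1.] tz [ 0.001  0.001 -1.   ] F nest [-1.1  6.9  4.4] w 11.8 gf 40.0 q [-0.52  0.38  0.55  2.1  -0.29  0.73  1.45]
the job is handed in; nothing more can be done
None
```

I folded the narrow flap flat and then the wide flap over it, pulled the spring jaw about 57 mm until its pointer stood within about 2 mm of the yellow mark's centre by my measurement, and handed in at 11.7 s still gripping the handle; the hand-in returned no verdict.

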